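Lock the drain cleaners and scrubbers in the bolted under-sink drawer

TASK

The sink drain is clear, so make the place child-safe again: pull the under-sink drawer, which stands ajar, wide open, stand every drain-cleaner tub and every purple scrub pad holder that is there upright on the drawer's floor, and slide the drawer gently fully shut. Then shoot its barrel bolt all the way across into the keeper and turn the bolt's handle down into the notch so that it stays locked; leave the glass jar, the blue pail, the drain snake and the valve as they are.

Things in the scene. Friction and masses are not known exactly. Their poses are not given: they have to be found in the camera images.
- cabinet: Low white drawer unit fixed on the tiles, 120 mm high; its one grey-fronted drawer opens towards the robot. Origin: on the tiles, in the closed front's plane, on the drawer's centre line. x into the unit, y left, z up; it spans x 0 to 270, y -230 to +180 mm. Top panel: x 18 to 270 mm, underside 104 mm up. Right of the drawer (y -160 to -230) a fixed strip flush with the front carries the keeper.
- drawer (a joint): How far the drawer is out, m: 0 fully shut, 0.19 fully out (along the cabinet's -x). It takes about 2 N to slide and stays where it is left. Its front is 18 mm thick, 314 mm wide, from 7 to 117 mm above the tiles; a round chrome knob sits at its middle, 82 mm up: head 28 mm across, from 14 to 26 mm off the face, on a 12 mm neck. It starts ajar.
- drawer_in (a point): Centre of the drawer's inner floor, 20 mm above the tiles; moves with the drawer, axes as the cabinet's. Inside: 200 mm (x) by 290 mm (y); side and back walls 10 mm thick rise 38 mm above this floor, the front 97 mm. The outer front face is 118 mm to -x of it. With the drawer out by q, the foremost q of the inside is clear of the cabinet's top; things up to 80 mm high pass under it.
- drawer_face (a point): Point on the outer face of the drawer front, 75 mm left of its middle and 90 mm above the tiles: a bare flat place to push on; axes as the cabinet's.
- bolt (a joint): How far the chrome barrel bolt is shot, m: 0 withdrawn, 0.045 fully across. It slides to the cabinet's -y (right) along the right end of the drawer front, riding on the drawer, and takes about 1.5 N. The rod is 12 mm thick. It enters the keeper only when the drawer is shut to about 2 mm.
- bolt_handle (a joint): Angle of the bolt's handle, rad: 0 sticking level straight out from the drawer front (cabinet -x), positive downward to 1.30 fully down; it can be raised to -0.5. It stays where it is left. The barrel's lower shell stops it about 0.2 below level, except in the notch, with the bolt shot past 0.039; turned down there, it keeps the bolt from sliding back.
- bolt_axis (a point): Point on the rod's axis where the handle is rooted: 14 mm out from the drawer's face, 94 mm above the tiles; slides with the bolt (at bolt = 0 it is 78 mm right of the drawer's middle). Axes as the cabinet's. The handle is a stud 9 mm thick with a 15 mm ball at its end, centre 42 mm from this axis; the barrel's shell reaches 26 mm out from the face.
- bolt_knob (a point): Centre of the ball (15 mm) at the end of the bolt's handle, 42 mm from the rod's axis.
- keeper (a point): Centre of the keeper staple on the filler strip, 94 mm above the tiles, 14 mm out from the face, 181 mm right of the drawer's middle; the staple is 18 mm wide (y), 36 mm high and reaches 26 mm out from the face. Fixed on the cabinet.
- tub_red: Closed white plastic tub of drain-cleaner crystals with a red screw cap and a red band, a plain upright cylinder 58 mm in diameter and 72 mm high, about 0.22 kg (may be absent). Origin: centre of its underside, z up its axis.
- tub_yellow: Closed white plastic tub of drain-cleaner crystals with a yellow screw cap and a yellow band, a plain upright cylinder 58 mm in diameter and 72 mm high, about 0.22 kg (may be absent). Origin: centre of its underside, z up its axis.
- tub_green: Closed white plastic tub of drain-cleaner crystals with a green screw cap and a green band, a plain upright cylinder 58 mm in diameter and 72 mm high, about 0.22 kg (may be absent). Origin: centre of its underside, z up its axis.
- scrubber_a: Purple scrub pad holder, rigid hard plastic, about 0.12 kg (may be absent): flat base 100 x 62 mm, 16 mm thick, with a bridge handle along it; its bar, 86 mm long, 24 mm wide, lies 56 to 72 mm above the underside (open below, a post at each end). Origin: centre of its underside; x along base and bar, y across, z up.
- scrubber_b: Purple scrub pad holder, rigid hard plastic, about 0.12 kg (may be absent): flat base 100 x 62 mm, 16 mm thick, with a bridge handle along it; its bar, 86 mm long, 24 mm wide, lies 56 to 72 mm above the underside (open below, a post at each end). Origin: centre of its underside; x along base and bar, y across, z up.
- jar: Empty clear glass jar without a lid, 76 mm in diameter, 100 mm high, standing among the things to be put away; stays where it is. Origin: centre of its underside.
- pail: Blue plastic pail, 184 mm across the rim, 170 mm high, far to the right of the drawer unit; stays. Origin: centre of its underside.
- snake: Hand drain snake lying on its steel drum (136 mm in diameter, 55 mm high) with an orange plastic handle 115 mm long, to the right of the drawer unit; stays. Origin: centre of the drum's underside; handle to -x, nose tube to +x.
- valve: Chrome angle shutoff valve with an oval knob on a copper stub pipe, fixed on the tiles beyond the loose things on the left, 220 mm high, its knob facing the robot 118 mm up; stays. Origin: centre of its foot.
Mind the look-alikes: they are no part of the job. Leave any pink look-alike of the scrubber_b alone.

How it is judged:
On the way, in this order (a step that is already met when the one before it is completed fails the run):
1. the drawer is pulled wide open (value of joint drawer above 0.12 m), for 0.2 s.
2. every tub and scrub pad holder that is there stands upright on the drawer's floor, released (x of tub_red in the frame of drawer_in between -0.1 and 0.1 m and y of tub_red in the frame of drawer_in between -0.145 and 0.145 m and z of tub_red in the frame of drawer_in between -0.01 and 0.01 m and angle between each of tub_red, tub_yellow, tub_green, scrubber_a, scrubber_b's own z axis and vertical below 0.2 rad and x of tub_yellow in the frame of drawer_in between -0.1 and 0.1 m and y of tub_yellow in the frame of drawer_in between -0.145 and 0.145 m and z of tub_yellow in the frame of drawer_in between -0.01 and 0.01 m and x of tub_green in the frame of drawer_in between -0.1 and 0.1 m and y of tub_green in the frame of drawer_in between -0.145 and 0.145 m and z of tub_green in the frame of drawer_in between -0.01 and 0.01 m and x of scrubber_a in the frame of drawer_in between -0.1 and 0.1 m and y of scrubber_a in the frame of drawer_in between -0.145 and 0.145 m and z of scrubber_a in the frame of drawer_in between -0.01 and 0.01 m and x of scrubber_b in the frame of drawer_in between -0.1 and 0.1 m and y of scrubber_b in the frame of drawer_in between -0.145 and 0.145 m and z of scrubber_b in the frame of drawer_in between -0.01 and 0.01 m and contact force between each of tub_red, tub_yellow, tub_green, scrubber_a, scrubber_b and the fingers below 0.3 N), for 0.3 s.
3. the drawer is slid fully shut (value of joint drawer below 0.005 m), for 0.2 s.
4. the bolt is shot across into the keeper (value of joint drawer below 0.005 m and value of joint bolt above 0.038 m), for 0.1 s.
5. the bolt's handle is turned down into the notch (value of joint bolt above 0.038 m and value of joint bolt_handle above 1 rad), for 0.2 s.
At the end, for the whole second after the job is handed in: Every tub and pad holder present stands upright (0.2 rad) and still on the drawer floor (10 mm); drawer shut within 5 mm, bolt shot over 38 of its 45 mm, its handle over 1.0 rad down in the notch; jar and pail upright (all of step 5 and x of tub_red in the frame of drawer_in between -0.1 and 0.1 m and y of tub_red in the frame of drawer_in between -0.145 and 0.145 m and z of tub_red in the frame of drawer_in between -0.01 and 0.01 m and angle between each of tub_red, tub_yellow, tub_green, scrubber_a, scrubber_b, jar, pail's own z axis and vertical below 0.2 rad and x of tub_yellow in the frame of drawer_in between -0.1 and 0.1 m and y of tub_yellow in the frame of drawer_in between -0.145 and 0.145 m and z of tub_yellow in the frame of drawer_in between -0.01 and 0.01 m and x of tub_green in the frame of drawer_in between -0.1 and 0.1 m and y of tub_green in the frame of drawer_in between -0.145 and 0.145 m and z of tub_green in the frame of drawer_in between -0.01 and 0.01 m and x of scrubber_a in the frame of drawer_in between -0.1 and 0.1 m and y of scrubber_a in the frame of drawer_in between -0.145 and 0.145 m and z of scrubber_a in the frame of drawer_in between -0.01 and 0.01 m and x of scrubber_b in the frame of drawer_in between -0.1 and 0.1 m and y of scrubber_b in the frame of drawer_in between -0.145 and 0.145 m and z of scrubber_b in the frame of drawer_in between -0.01 and 0.01 m and linear speed of each of tub_red, tub_yellow, tub_green, scrubber_a, scrubber_b below 0.02 m/s and value of joint drawer below 0.005 m); the robot touches nothing.
It fails at once if the glass jar is pushed more than 30 mm or tipped (distance of jar from where it was at the start of the episode above 0.03 m or angle between jar's own z axis and vertical above 0.4 rad).
It fails at once if the pail or the drain snake is pushed more than 40 mm (distance of any of pail, snake from where it was at the start of the episode above 0.04 m).
It fails at once if the valve is struck with more than 30 N (contact force between valve and anything else above 30 N).
It fails at once if the drawer is slammed (moving shut faster than 0.5 m/s) (velocity of joint drawer below -0.5 m/s).
Of tub_red, tub_yellow, tub_green, scrubber_a, scrubber_b only 3 to 5 are there at a start; the rules pass over those that are not, and their reading is None.
At some moment in a run one of tub_red, tub_yellow, tub_green, scrubber_a, scrubber_b may be knocked a few centimetres aside while the robot is not near it.
It also fails if it takes over 210 s, if anything falls off the work surface, if the arm or the gripper's body presses on something with over 40 N, if the wrist force passes 120 N, or if a joint passes its speed limit or range.

ROBOT

A 6-joint arm with a two-finger parallel gripper is mounted at the origin on the work surface. World frame = base frame: x ahead of the robot, y to its left, z up, the work surface at z = 0. Lengths are in m, angles in rad, forces in N, time in s.
With the tool pointing down it reaches from about 0.35 to 0.975 m from the base axis. Payload 4.9 kg.
Tool frame: the origin (TCP) lies at the very end of the fingers, on their centre line; the grasp point (between the pads) lies 19 mm behind it; z points along the fingers, y is the line along which they close (so a half turn about z gives the same grasp; the last joint's range is limited). The gripper opens to 85 mm and grips with 20 to 120 N. Pads are 22 mm wide; open, the fingers measure 114 mm over their backs; the gripper's body (76 mm by 85 mm) begins 54 mm behind the grasp point. The pads swing forward as they close: fully open they stand 13 mm farther back than shut.
Start: joints at [-1.233, 0.053, 1.613, -0, 1.476, -0.119], TCP at [0.276, -0.561, 0.231] pointing down, gripper open.
Joint ranges: [-3.01, 3.01], [-1.01, 2.22], [0.06, 2.58], [-1.02, 4.17], [0.09, 2.62], [-3.14, 3.14]. Speed limits (rad/s): [2.57, 2.57, 3.14, 3.14, 3.14, 3.14].

INTERFACE

Orientations are given as a rotation vector (axis times angle).
In Python, from station import arm, snapshot gives the robot as it stands.
- The arm moves only by the tool apply_moves, never from a script. Its argument "rows" is a list of rows, each a list of 3 entries, a list of its own where there are three numbers: the turn, a rotation vector about the tool's x, y, z as a fraction of full scale, then the shift along the tool's x, y, z as a fraction of full scale, then the opening, from -1 (shut) to 1 (fully open). A call has exactly 10 rows; each row shifts and turns the commanded pose from where the row before left it, along the tool's axes as they then stand; what a row does not reach is not made up. Full scale, the value 1, is 250 mm for a shift and 0.15 rad for a turn. A row lasts 1/10 s, in which the tool goes at most 50 mm and 8.59 degrees, less where a joint would pass 70% of its speed; a pose out of reach is approached as far as the arm can. A call with a number of a shift or a turn outside -1 to 1 is refused whole. A call with a gripper value outside its range is refused whole. The fingers move at their own pace and stop on an object; "grip_force" is the grip in N (left out, the last holds). Time passes only in rows, so rows that do not move let the fingers close, or fill a call up. It gives the time, the measured TCP pose, the force, the opening and the grip force at its end, in the units of the state.
- arm.state(): the state, without advancing time (a new reading comes with each control period).
- snapshot(name): name is "scene" or "top"; returns a dict with "color" (480x640x3 uint8, blue, green, red), "fx", "fy", "cx", "cy" (pixels), "extrinsics" (4x4, takes a point from camera to world coordinates). Camera axes: x right, y up, looking along -z (the intrinsics and any distortion apply to the point x, -y, -z); pixel columns grow to the right and rows downward; lengths in m; the calibration is good to about 2 mm. A picture is of the moment at which its call begins. There is no depth.
- arm.hand_in(): hands the job in; it is judged then, once.
The state is a dict: "clock": time; "joint_pos": joint angles; "dq": joint speeds; "joint_torque": joint torques, N m; "eef_pos": TCP position; "ee_rot": TCP orientation; "contact_force": force on the tool from outside, world axes, zero at the start; "ft_torque": the same for the moment, N m; "gripper_width": opening from 0.0 (shut) to 1.0 (fully open); "grasp_force": force on a finger pad.
Only numpy, scipy, OpenCV 4.12 (cv2) and the standard library are available. Lean on these libraries where they do the work, as an engineer would, in place of code of your own. Each camera call takes 0.05 s, during which the arm holds its last target. There are 200 camera calls.

## Working session

There is one attempt and no reset: what is moved stays moved. The work goes in short steps, Python scripts to look and compute and a tool call to move; the robot and the scene stay as the last step left them, time stands still between calls to the robot, and variables do not carry over. Pictures are saved under pics/ and viewed, at most 14 in all, crops included, and the job is handed in when it is done.

Besides the shell and the picture viewer there is one more tool, called after "Emit:" as name(argument=value, ...) on one line, values as JSON. apply_moves: Moves the arm, as the interface text tells. Its arguments: {"type":"object","properties":{"rows":{"type":"array"},"grip_force":{"type":"number"}},"required":["rows"]}

```bash
ls; mkdir -p pics; python3 - <<'E'
from station import arm, snapshot
import cv2,numpy as np
np.set_printoptions(precision=4,suppress=True)
for n in("scene","top"):
    s=snapshot(n);cv2.imwrite(f"pics/{n}0.png",s["color"]);print(n,s["fx"],s["fy"],s["cx"],s["cy"],s["extrinsics"],[k for k in s])
print(arm.state())
E
```

```text
pics
scene 587.2205830846531 587.2205830846531 317.79813915428224 239.16844473290192 [[ 0.8982  0.2606 -0.3541 -0.0344]
 [-0.4394  0.5589 -0.7032 -1.2535]
 [ 0.0146  0.7872  0.6165  1.1868]
 [ 0.      0.      0.      1.    ]] ['color', 'fx', 'fy', 'cx', 'cy', 'extrinsics']
top 481.32618212064233 481.32618212064233 321.333461280721 245.96223785478924 [[-0.0003  0.9972 -0.0744  0.4877]
 [-0.9998 -0.0019 -0.0218 -0.0188]
 [-0.0219  0.0743  0.997   1.2696]
 [ 0.      0.      0.      1.    ]] ['color', 'fx', 'fy', 'cx', 'cy', 'extrinsics']
{'clock': 0.1, 'joint_pos': array([-1.233 ,  0.0533,  1.6142,  0.    ,  1.476 , -0.119 ]), 'dq': array([ 0.0005, -0.001 , -0.0025,  0.0009, -0.0012,  0.0006]), 'joint_torque': array([ -0.0009, -39.4902, -37.1363,  -0.0002,   0.0039,  -0.    ]), 'eef_pos': array([ 0.2755, -0.5604,  0.2302]), 'ee_rot': array([-3.0581, -0.7109,  0.0003]), 'contact_force': array([-0.2915,  0.7303, -0.0457]), 'ft_torque': array([-0.0048, -0.0138,  0.0383]), 'grasp_force': 0.0, 'gripper_width': 1.0021766379465296}
```

View pics/scene0.png

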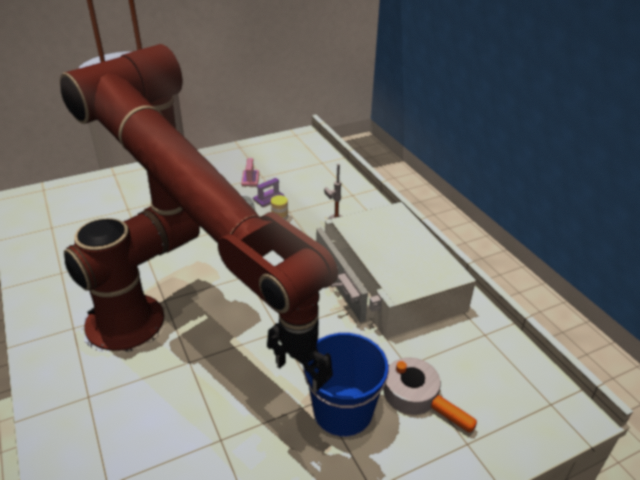

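View pics/top0.png

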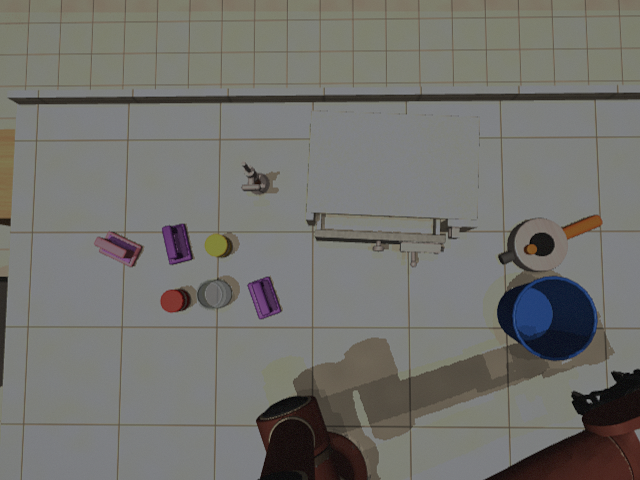

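The top view shows the yellow tub (218,245), red tub (174,300), jar (214,293), purple holders (177,243) and (264,297), and the pink look-alike (118,248). The drawer is ajar: cabinet top at (310..480,110..220), chrome knob at (379,247), bolt handle at (414,258). No green tub can be seen.

```bash
cat > h.py <<'E'
import cv2,numpy as np
from station import arm,snapshot
np.set_printoptions(precision=4,suppress=True)
def ray(s,u,v):
    d=np.array([(u-s["cx"])/s["fx"],-(v-s["cy"])/s["fy"],-1.]);E=s["extrinsics"]
    return E[:3,3],E[:3,:3]@d
def pt(s,u,v,z):
    o,d=ray(s,u,v);return o+d*(z-o[2])/d[2]
def px(s,p):
    E=s["extrinsics"];c=E[:3,:3].T@(np.array(p)-E[:3,3])
    return s["cx"]+s["fx"]*c[0]/-c[2],s["cy"]-s["fy"]*c[1]/-c[2]
RNG={"red":((0,110,60),(9,255,255)),"yellow":((22,110,60),(34,255,255)),"green":((40,90,40),(85,255,255)),"purple":((130,90,40),(150,255,255))}
def blobs(s,name,amin=60):
    h=cv2.cvtColor(s["color"],cv2.COLOR_BGR2HSV);m=cv2.inRange(h,*map(np.array,RNG[name]))
    cs,_=cv2.findContours(m,cv2.RETR_EXTERNAL,cv2.CHAIN_APPROX_NONE)
    return [c for c in cs if cv2.contourArea(c)>amin]
E
python3 - <<'E'
from h import *
s=snapshot("top")
for n in RNG:
    for c in blobs(s,n):
        (x,y),r=cv2.minEnclosingCircle(c);R=cv2.minAreaRect(c)
        print(n,cv2.contourArea(c),(x,y),r,"p72",pt(s,x,y,.072),"rect",R,"hue",cv2.cvtColor(s["color"],cv2.COLOR_BGR2HSV)[int(y),int(x)])
for u,v in((310,110),(480,117),(477,220),(308,212)): print(pt(s,u,v,.12))
im=s["color"]
a=cv2.convertScaleAbs(cv2.resize(im[200:330,150:300],None,fx=4,fy=4,interpolation=2),alpha=1.5)
cv2.imwrite("pics/z1.png",a)
b=cv2.convertScaleAbs(cv2.resize(im[90:280,295:495],None,fx=4,fy=3.1,interpolation=2)[:590],alpha=1.5)
b=cv2.resize(im[195:275,300:490],None,fx=4,fy=4,interpolation=2);b=cv2.convertScaleAbs(b,alpha=1.6);cv2.imwrite("pics/z2.png",b)
E
```

```text
red 2449.0 (594.5, 448.0) 54.23339080810547 p72 [ 0.0914 -0.6458  0.072 ] rect ((594.5, 448.0), (62.0, 89.0), 90.0) hue [  4 130  53]
red 154.5 (273.5, 432.0) 16.77060890197754 p72 [0.1238 0.1238 0.072 ] rect ((266.5, 428.50006103515625), (15.652474403381348, 33.541019439697266), 26.56505012512207) hue [  8 166  23]
red 377.5 (171.5, 300.5) 11.510964393615723 p72 [0.4415 0.3808 0.072 ] rect ((172.0, 300.5), (21.0, 22.0), 90.0) hue [  3 156 124]
yellow 362.5 (216.43804931640625, 245.38494873046875) 11.984021186828613 p72 [0.579  0.2705 0.072 ] rect ((215.5, 245.0), (22.0, 21.0), 90.0) hue [ 31 141 128]
purple 808.5 (263.8596496582031, 297.5789489746094) 20.99142074584961 p72 [0.4488 0.1501 0.072 ] rect ((263.75213623046875, 297.412353515625), (37.328155517578125, 23.16070556640625), 70.82099914550781) hue [143 121 112]
purple 120.5 (121.5, 243.0) 14.396280288696289 p72 [0.5855 0.511  0.072 ] rect ((121.24616241455078, 243.53077697753906), (28.67218017578125, 5.687367916107178), 25.559965133666992) hue [144 107  79]
purple 749.5 (176.41444396972656, 243.0721893310547) 20.9348201751709 p72 [0.585  0.3717 0.072 ] rect ((176.45445251464844, 243.15542602539062), (38.07366943359375, 22.844202041625977), 77.27564239501953) hue [144 118  54]
[0.9073 0.034  0.12  ]
[ 0.8865 -0.3788  0.12  ]
[ 0.6349 -0.3655  0.12  ]
[0.6556 0.0384 0.12  ]
```

View pics/z2.png

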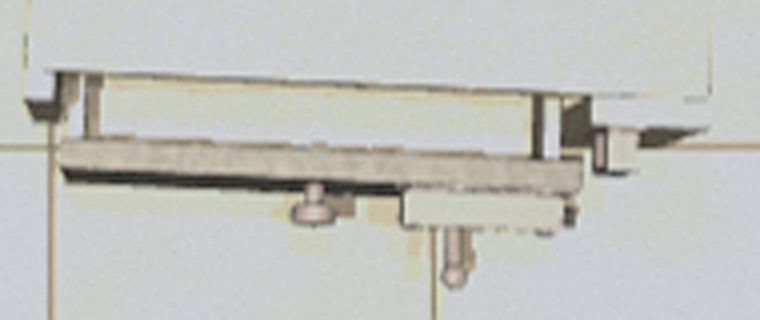

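View pics/z1.png

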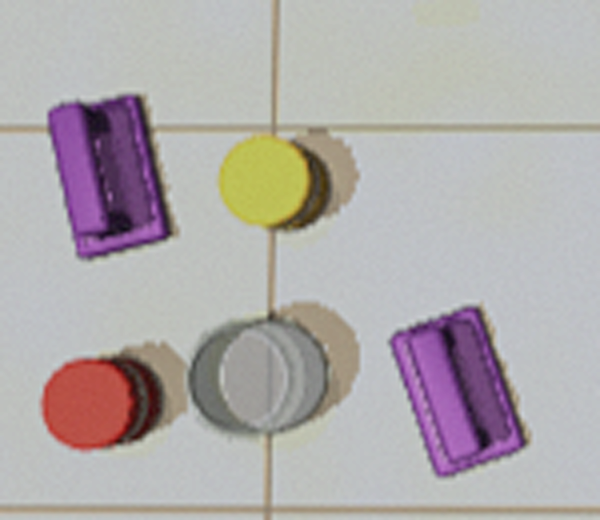

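```bash
cat >> h.py <<'E'
from scipy.spatial.transform import Rotation as R
YAW=-0.05
def go(p,head=None,st=None):
    """tool-axis total shift as fraction after turning to heading 'head' (tool x heading), and turn in row units"""
    st=st or arm.state();r=R.from_rotvec(st["ee_rot"]).as_matrix();h0=np.arctan2(r[1,0],r[0,0])
    if head is None: head=h0
    w=np.array(p)-st["eef_pos"];c,s=np.cos(head),np.sin(head)
    t=np.array([c*w[0]+s*w[1],s*w[0]-c*w[1],-w[2]])
    print("head",round(h0,4),"turn z frac",round((h0-head+np.pi)%(2*np.pi)/.15-np.pi/.15,3),"shift frac",t/.25,"tilt",r[2])
E
python3 - <<'E'
from h import *
s=snapshot("top")
c=[pt(s,*p,.12) for p in((310,110),(480,117),(477.5,219),(305.5,213))]
y=np.arctan2(*( (c[3]-c[2])[:2]*[-1,1] )) ; y2=np.arctan2(*((c[0]-c[1])[:2]*[-1,1]));print("yaw",y,y2)
f=pt(s,315.5,237,.117),pt(s,445.5,242.5,.117);d=f[0]-f[1];print("front",f,np.arctan2(-d[0],d[1]),np.hypot(*d[:2]))
print("knob",pt(s,378.5,247.5,.082),"ball",pt(s,413.5,264,.094),"jar",pt(s,213,294.3,.1))
for ww in (-.045,-.05,-.055):
    A=np.array([[np.cos(ww),-np.sin(ww)],[np.sin(ww),np.cos(ww)]])
    print(ww,[c[i][:2]-A@np.array(k) for i,k in((0,(.27,.18)),(1,(.27,-.23)),(2,(.018,-.23)),(3,(.018,.18)))])
for cc in blobs(s,"purple",400):
    (x,yy),wh,a=cv2.minAreaRect(cc);b=cv2.boxPoints(((x,yy),wh,a));P=[pt(s,*q,.016) for q in b]
    e=[P[1]-P[0],P[2]-P[1]];e.sort(key=np.linalg.norm);l=e[1];print("scr",pt(s,x,yy,.016),np.arctan(l[1]/l[0]),[np.linalg.norm(k) for k in e])
for n in("red","yellow"):
  for cc in blobs(s,n,300): print(n,cv2.minEnclosingCircle(cc))
go((0.276,-.561,.30),-.05)
E
```

```text
yaw -0.03854213664313645 -0.05037342590610114
front (array([0.5953, 0.0204, 0.117 ]), array([ 0.5814, -0.2904,  0.117 ])) -0.044765151042834884 0.31111401273534667
knob [ 0.5722 -0.1339  0.082 ] ball [ 0.5309 -0.2174  0.094 ] jar [0.4576 0.2702 0.1   ]
-0.045 [array([ 0.6295, -0.1337]), array([ 0.6271, -0.1369]), array([ 0.6297, -0.1362]), array([ 0.6271, -0.1345])]
-0.05 [array([ 0.6286, -0.1323]), array([ 0.6283, -0.1356]), array([ 0.6308, -0.1362]), array([ 0.6262, -0.1344])]
-0.055 [array([ 0.6278, -0.1309]), array([ 0.6295, -0.1344]), array([ 0.632 , -0.1361]), array([ 0.6253, -0.1343])]
scr [0.4474 0.1583 0.016 ] 0.3430826732222826 [np.float64(0.060326606712058306), np.float64(0.09672663528012922)]
scr [0.5893 0.3898 0.016 ] 0.24196490824967234 [np.float64(0.06037321646391019), np.float64(0.10103984800944284)]
red ((590.5, 475.5), 41.527198791503906)
red ((623.5465087890625, 448.0), 34.63837814331055)
red ((171.57691955566406, 300.5769348144531), 11.531519889831543)
yellow ((216.2547149658203, 245.50942993164062), 11.960884094238281)
head 0.4568 turn z frac 3.379 shift frac [ 0.002   0.0017 -0.2779] tilt [ 0.0001 -0.0013 -1.    ]
```

Emit:
apply_moves(rows=[[[0,0,0.84],[0,0,-0.07],0],[[0,0,0.84],[0,0,-0.07],0],[[0,0,0.84],[0,0,-0.07],0],[[0,0,0.83],[0,0,-0.07],0],[[0,0,0],[0.095,-0.15,0],0],[[0,0,0],[0.095,-0.15,0],0],[[0,0,0],[0.095,-0.15,0],0],[[0,0,0],[0.095,-0.15,0],0],[[0,0,0],[0.095,-0.15,0],0],[[0,0,0],[0.095,-0.15,0],0]])

```text
clock: 1.2
eef_pos: [0.4289, -0.341, 0.3011]
ee_rot: [-3.141, 0.072, -0.0]
contact_force: [1.1, -0.6, -0.8]
gripper_width: 0.501
grasp_force: 0.0
```

Emit:
apply_moves(rows=[[[0,0,0],[0.09,-0.1425,0],0],[[0,0,0],[0.09,-0.1425,0],0],[[0,0,0],[0.09,-0.1425,0],0],[[0,0,0],[0.09,-0.1425,0],0],[[0,0,0],[0.09,-0.1425,0],0],[[0,0,0],[0.09,-0.1425,0],0],[[0,0,0],[0,0,0.15],0],[[0,0,0],[0,0,0.15],0],[[0,0,0],[0,0,0.15],0],[[0,0,0],[0,0,0.1],0]])

```text
clock: 2.2
eef_pos: [0.5714, -0.1344, 0.1601]
ee_rot: [-3.139, 0.071, 0.006]
contact_force: [-0.5, 0.0, 0.0]
gripper_width: 0.498
grasp_force: 0.0
```

```bash
sed -i 's/YAW=-0.05/YAW=-0.045/' h.py; python3 - <<'E'
from h import *
s=arm.state();print(s["clock"],s["eef_pos"],s["gripper_width"],s["contact_force"],s["joint_pos"]);go((.572,-.1345,.059),YAW)
a=snapshot("scene");cv2.imwrite("pics/s1.png",a["color"])
E
```

```text
2.2 [ 0.5714 -0.1344  0.1601] 0.49801584086831246 [-0.5292  0.0251  0.0242] [-0.3578  0.0199  1.7678 -0.      1.3583  1.2582]
head -0.0452 turn z frac -0.001 shift frac [0.0024 0.0002 0.4045] tilt [-0.0041 -0.0013 -1.    ]
```

View pics/s1.png

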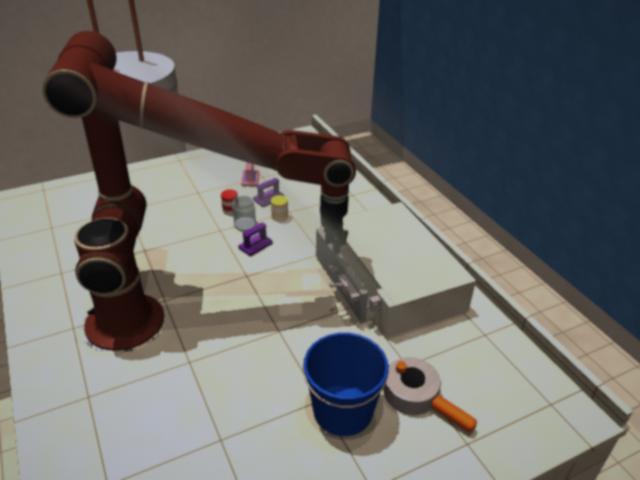

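The gripper stands over the knob (330,240 in the scene picture). The four items (230,200), (279,207), (266,190), (256,238) are undisturbed, and there is no green tub. Next I grip the knob and pull.

Emit:
apply_moves(rows=[[[0,0,0],[0,0,0.1],0],[[0,0,0],[0,0,0.1],0],[[0,0,0],[0,0,0.1],0],[[0,0,0],[0,0,0.1],0],[[0,0,0],[0,0,0],-1],[[0,0,0],[0,0,0],-1],[[0,0,0],[0,0,0],-1],[[0,0,0],[0,0,0],-1],[[0,0,0],[0,0,0],-1],[[0,0,0],[0,0,0],-1]], grip_force=40)

```text
clock: 3.25
eef_pos: [0.5701, -0.1322, 0.0603]
ee_rot: [-3.135, 0.072, 0.01]
contact_force: [2.3, 6.8, -15.8]
gripper_width: 0.307
grasp_force: 40.3
```

Emit:
apply_moves(rows=[[[0,0,0],[-0.03,0,0],-1],[[0,0,0],[-0.07,0,0],-1],[[0,0,0],[-0.07,0,0],-1],[[0,0,0],[-0.07,0,0],-1],[[0,0,0],[-0.07,0,0],-1],[[0,0,0],[-0.07,0,0],-1],[[0,0,0],[-0.07,0,0],-1],[[0,0,0],[-0.07,0,0],-1],[[0,0,0],[-0.05,0,0],-1],[[0,0,0],[-0.02,0,0],-1]])

```text
clock: 4.25
eef_pos: [0.4216, -0.1252, 0.0603]
ee_rot: [-3.134, 0.072, 0.01]
contact_force: [2.6, 7.1, -18.8]
gripper_width: 0.312
grasp_force: 43.0
```

Emit:
apply_moves(rows=[[[0,0,0],[0,0,0],0],[[0,0,0],[0,0,0],0],[[0,0,0],[0,0,0],0],[[0,0,0],[0,0,-0.04],0],[[0,0,0],[0,0,-0.16],0],[[0,0,0],[0,0,-0.18],0],[[0,0,0],[0,0,-0.18],0],[[0,0,0],[0,0,-0.18],0],[[0,0,0],[0,0,0],0],[[0,0,0],[0,0,0],0]])

```text
clock: 5.25
eef_pos: [0.4266, -0.1291, 0.2518]
ee_rot: [3.139, -0.072, 0.007]
contact_force: [-0.3, 0.6, -0.5]
gripper_width: 0.502
grasp_force: 0.0
```

```bash
cat >> h.py <<'E'
def look(s):
    for c in blobs(s,"purple",400):
        (x,y),wh,a=cv2.minAreaRect(c);b=cv2.boxPoints(((x,y),wh,a));P=[pt(s,*q,.016) for q in b]
        e=[P[1]-P[0],P[2]-P[1]];e.sort(key=np.linalg.norm);l=e[1];print("scr",pt(s,x,y,.016)[:2],"yaw",np.arctan(l[1]/l[0]),[round(np.linalg.norm(k),3) for k in e])
    for n in("red","yellow"):
        for c in blobs(s,n,250):
            (x,y),r=cv2.minEnclosingCircle(c)
            if r<20: print(n,(x,y),r,pt(s,x,y,.072)[:2])
E
python3 - <<'E'
from h import *
s=snapshot("top");cv2.imwrite("pics/t2.png",s["color"]);look(s)
go((.4474,.1583,.2),.343)
E
```

```text
scr [0.4475 0.1581] yaw 0.3450038406262335 [np.float64(0.061), np.float64(0.097)]
scr [0.5893 0.3898] yaw 0.2385796285447535 [np.float64(0.06), np.float64(0.101)]
red (171.53192138671875, 300.1383056640625) 11.744901657104492 [0.4424 0.3808]
yellow (216.2547149658203, 245.50942993164062) 11.960884094238281 [0.5787 0.271 ]
head -0.0458 turn z frac -2.592 shift frac [ 0.4677 -1.0518  0.198 ] tilt [ 0.001   0.0005 -1.    ]
```

View pics/t2.png

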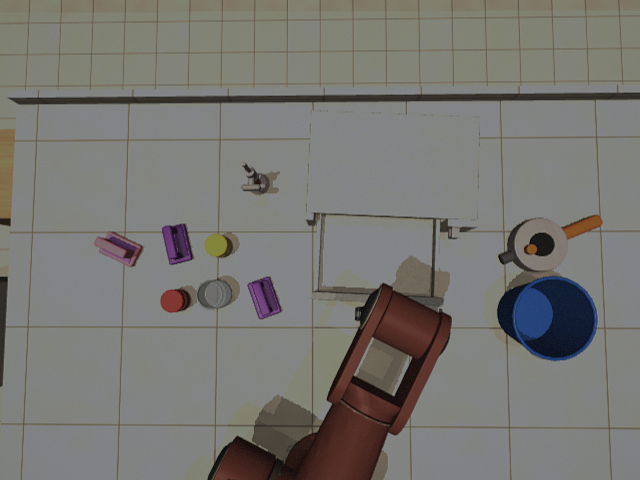

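Drawer wide open; its front's left end is at (313,292), the items have not moved, and the drawer floor is clear. Next is the near pad holder.

Emit:
apply_moves(rows=[[[0,0,-0.86],[0,0,0],0],[[0,0,-0.86],[0,0,0],0],[[0,0,-0.87],[0,0,0],0],[[0,0,0],[0.0668,-0.1503,0],0],[[0,0,0],[0.0668,-0.1503,0],0],[[0,0,0],[0.0668,-0.1503,0],0],[[0,0,0],[0.0668,-0.1503,0],0],[[0,0,0],[0.0668,-0.1503,0],0],[[0,0,0],[0.0668,-0.1503,0],0],[[0,0,0],[0.0668,-0.1503,0],0]])

```text
clock: 6.3
eef_pos: [0.4461, 0.16, 0.2466]
ee_rot: [3.095, 0.536, -0.006]
contact_force: [-0.2, 0.3, -0.5]
gripper_width: 0.5
grasp_force: 0.0
```

```bash
python3 - <<'E'
from h import *
print(arm.state()["eef_pos"]);go((.4474,.1583,.042),.343)
E
```

```text
[0.4461 0.16   0.2466]
head 0.3429 turn z frac -0.0 shift frac [0.0027 0.0082 0.8184] tilt [-0.0036 -0.0004 -1.    ]
```

Emit:
apply_moves(rows=[[[0,0,0],[0,0,0.15],0],[[0,0,0],[0,0,0.18],0],[[0,0,0],[0,0,0.18],0],[[0,0,0],[0,0,0.16],0],[[0,0,0],[0,0,0.1],0],[[0,0,0],[0,0,0.05],0],[[0,0,0],[0,0,0],-1],[[0,0,0],[0,0,0],-1],[[0,0,0],[0,0,0],-1],[[0,0,0],[0,0,0],-1]])

```text
clock: 7.3
eef_pos: [0.4485, 0.1587, 0.0454]
ee_rot: [-3.096, -0.536, -0.005]
contact_force: [0.7, -0.1, -1.1]
gripper_width: 0.267
grasp_force: 41.8
```

Emit:
apply_moves(rows=[[[0,0,0],[0,0,0],-1],[[0,0,0],[0,0,-0.05],-1],[[0,0,0],[0,0,-0.15],-1],[[0,0,0],[0,0,-0.18],-1],[[0,0,0],[0,0,-0.18],-1],[[0,0,0],[0,0,-0.14],-1],[[0,0,0.86],[0,0,0],-1],[[0,0,0.87],[0,0,0],-1],[[0,0,0.86],[0,0,0],-1],[[0,0,0],[0,0,0],-1]])

```text
clock: 8.3
eef_pos: [0.4474, 0.1585, 0.2201]
ee_rot: [-3.14, 0.071, -0.002]
contact_force: [0.2, -0.4, -0.7]
gripper_width: 0.269
grasp_force: 41.9
```

```bash
cat >> h.py <<'E'
D=np.array([.560,-.1315])
def din(x,y): return D+np.array([np.cos(YAW)*x-np.sin(YAW)*y,np.sin(YAW)*x+np.cos(YAW)*y])
E
python3 - <<'E'
from h import *
print(arm.state()["eef_pos"],arm.state()["gripper_width"]);p=din(0,.036);print(p);go((*p,.066),-.045)
E
```

```text
[0.4474 0.1585 0.2201] 0.2689135656510258
[ 0.5616 -0.0955]
head -0.0454 turn z frac -0.003 shift frac [0.5023 0.9946 0.6162] tilt [ 0.0015 -0.0004 -1.    ]
```

Emit:
apply_moves(rows=[[[0,0,0],[0.0718,0.1421,0],-1],[[0,0,0],[0.0718,0.1421,0],-1],[[0,0,0],[0.0718,0.1421,0],-1],[[0,0,0],[0.0718,0.1421,0],-1],[[0,0,0],[0.0718,0.1421,0],-1],[[0,0,0],[0.0718,0.1421,0],-1],[[0,0,0],[0.0718,0.1421,0],-1],[[0,0,0],[0,0,0.12],-1],[[0,0,0],[0,0,0.14],-1],[[0,0,0],[0,0,0.14],-1]])

```text
clock: 9.3
eef_pos: [0.5619, -0.0964, 0.1188]
ee_rot: [3.14, -0.068, 0.003]
contact_force: [0.9, 0.2, -1.2]
gripper_width: 0.277
grasp_force: 41.9
```

```bash
python3 - <<'E'
from h import *
print(arm.state()["eef_pos"],arm.state()["contact_force"]);p=din(0,.036);go((*p,.066),-.045)
E
```

```text
[ 0.5619 -0.0964  0.1188] [ 0.9088  0.2167 -1.2156]
head -0.0434 turn z frac 0.01 shift frac [-0.0015 -0.0033  0.2111] tilt [ 0.0017  0.0004 -1.    ]
```

Emit:
apply_moves(rows=[[[0,0,0],[0,0,0.1],-1],[[0,0,0],[0,0,0.08],-1],[[0,0,0],[0,0,0.03],-1],[[0,0,0],[0,0,0],-1],[[0,0,0],[0,0,0],0],[[0,0,0],[0,0,0],0],[[0,0,0],[0,0,0],0],[[0,0,0],[0,0,-0.04],0],[[0,0,0],[0,0,-0.12],0],[[0,0,0],[0,0,-0.18],0]])

```text
clock: 10.3
eef_pos: [0.5594, -0.0951, 0.1501]
ee_rot: [-3.139, 0.072, 0.009]
contact_force: [0.8, -1.0, -1.0]
gripper_width: 0.498
grasp_force: 0.0
```

Emit:
apply_moves(rows=[[[0,0,0],[0,0,-0.18],0.3],[[0,0,0],[0,0,-0.18],0.65],[[0,0,0],[-0.18,0,0],0.65],[[0,0,0],[-0.18,0,0],0.65],[[0,0,0],[-0.18,0,0],0.65],[[0,0,0],[0,0,0],0.65],[[0,0,0],[0,0,0],0.65],[[0,0,0],[0,0,0],0.65],[[0,0,0],[0,0,0],0.65],[[0,0,0],[0,0,0],0.65]])

```text
clock: 11.3
eef_pos: [0.4273, -0.0896, 0.2414]
ee_rot: [-3.141, 0.071, 0.001]
contact_force: [0.1, 0.6, 1.3]
gripper_width: 0.826
grasp_force: 0.0
```

```bash
python3 - <<'E'
from h import *
s=snapshot("top");look(s);st=arm.state();print(st["eef_pos"],st["gripper_width"])
im=s["color"][200:320,90:460];cv2.imwrite("pics/t3.png",cv2.convertScaleAbs(cv2.resize(im,None,fx=2,fy=2,interpolation=2),alpha=1.4))
q=pt(s,216.25,245.5,.072)[:2];go((*q,.04),-.045);go((.4424,.3808,.04),-.045)
E
```

```text
scr [ 0.5639 -0.096 ] yaw -0.008256951686139649 [np.float64(0.06), np.float64(0.097)]
scr [0.5893 0.3898] yaw 0.2385796285447535 [np.float64(0.06), np.float64(0.101)]
red (171.57691955566406, 300.5769348144531) 11.531519889831543 [0.4413 0.3806]
yellow (216.43804931640625, 245.38494873046875) 11.984021186828613 [0.579  0.2705]
[ 0.4272 -0.0896  0.2412] 0.8253226841200937
head -0.0454 turn z frac -0.002 shift frac [ 0.5406 -1.4681  0.805 ] tilt [-0.0008 -0.0003 -1.    ]
head -0.0454 turn z frac -0.002 shift frac [-0.0238 -1.8825  0.805 ] tilt [-0.0008 -0.0003 -1.    ]
```

View pics/t3.png

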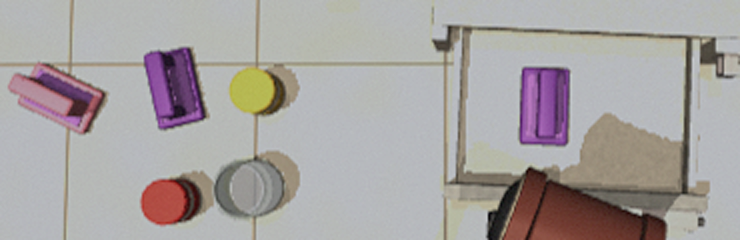

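Emit:
apply_moves(rows=[[[0,0,0],[0.06,-0.163,0],0.65],[[0,0,0],[0.06,-0.163,0],0.65],[[0,0,0],[0.06,-0.163,0],0.65],[[0,0,0],[0.06,-0.163,0],0.65],[[0,0,0],[0.06,-0.163,0],0.65],[[0,0,0],[0.06,-0.163,0],0.65],[[0,0,0],[0.06,-0.163,0],0.65],[[0,0,0],[0.06,-0.163,0],0.65],[[0,0,0],[0.06,-0.163,0],0.65],[[0,0,0],[0,0,0.1],0.65]])

```text
clock: 12.35
eef_pos: [0.5816, 0.2759, 0.2194]
ee_rot: [-3.137, 0.065, -0.011]
contact_force: [0.3, -0.8, 0.7]
gripper_width: 0.823
grasp_force: 0.0
```

```bash
python3 - <<'E'
from h import *
s=snapshot("top");look(s);st=arm.state();print(st["eef_pos"],st["gripper_width"])
go((.579,.2707,.04),-.045)
E
```

```text
scr [ 0.5639 -0.096 ] yaw -0.008256951686139649 [np.float64(0.06), np.float64(0.097)]
[0.5778 0.2729 0.2115] 0.8250283931500983
head -0.0425 turn z frac 0.017 shift frac [0.0053 0.0084 0.6861] tilt [-0.0046  0.0016 -1.    ]
```

Emit:
apply_moves(rows=[[[0,0,0],[0,0,0.1],0.65],[[0,0,0],[0,0,0.18],0.65],[[0,0,0],[0,0,0.18],0.65],[[0,0,0],[0,0,0.15],0.65],[[0,0,0],[0,0,0.09],0.65],[[0,0,0],[0,0,0],0.65],[[0,0,0],[0,0,0],-1],[[0,0,0],[0,0,0],-1],[[0,0,0],[0,0,0],-1],[[0,0,0],[0,0,0],-1]])

```text
clock: 13.4
eef_pos: [0.5793, 0.2711, 0.0432]
ee_rot: [-3.14, 0.072, -0.004]
contact_force: [0.2, 0.6, 0.3]
gripper_width: 0.137
grasp_force: 0.0
```

Emit:
apply_moves(rows=[[[0,0,0],[0,0,0],-1],[[0,0,0],[0,0,-0.05],-1],[[0,0,0],[0,0,-0.15],-1],[[0,0,0],[0,0,-0.18],-1],[[0,0,0],[0,0,-0.18],-1],[[0,0,0],[0,0,-0.14],-1],[[0,0,0],[0,0,0],-1],[[0,0,0],[0,0,0],-1],[[0,0,0],[0,0,0],-1],[[0,0,0],[0,0,0],-1]])

```text
clock: 14.4
eef_pos: [0.5771, 0.2703, 0.214]
ee_rot: [3.139, -0.072, -0.006]
contact_force: [-0.4, 0.2, -0.0]
gripper_width: -0.002
grasp_force: 0.0
```

```bash
python3 - <<'E'
from h import *
st=arm.state();print(st["eef_pos"],st["gripper_width"])
p=din(.035,-.105);go((*p,.062),-.045)
E
```

```text
[0.5771 0.2703 0.214 ] -0.0021052732463235934
head -0.0457 turn z frac -0.005 shift frac [0.1441 2.0287 0.6079] tilt [-0.0036  0.0014 -1.    ]
```

Emit:
apply_moves(rows=[[[0,0,0],[-0.06,0.163,0],0],[[0,0,0],[-0.06,0.163,0],0.65],[[0,0,0],[-0.06,0.163,0],0.65],[[0,0,0],[-0.06,0.163,0],0.65],[[0,0,0],[-0.06,0.163,0],0.65],[[0,0,0],[-0.06,0.163,0],0.65],[[0,0,0],[-0.06,0.163,0],0.65],[[0,0,0],[-0.06,0.163,0],0.65],[[0,0,0],[-0.06,0.163,0],0.65],[[0,0,0],[0,0,0],0.65]])

```text
clock: 15.4
eef_pos: [0.4245, -0.0929, 0.2149]
ee_rot: [3.14, -0.082, -0.004]
contact_force: [0.3, 0.5, 0.1]
gripper_width: 0.826
grasp_force: 0.0
```

```bash
python3 - <<'E'
from h import *
s=snapshot("top");look(s);st=arm.state();print(st["eef_pos"],st["gripper_width"])
im=s["color"][180:340,90:460];cv2.imwrite("pics/t4.png",cv2.convertScaleAbs(cv2.resize(im,None,fx=2,fy=2,interpolation=2),alpha=1.4))
E
```

```text
scr [ 0.5639 -0.096 ] yaw -0.008256951686139649 [np.float64(0.06), np.float64(0.097)]
scr [0.5896 0.3899] yaw 0.24196510353745604 [np.float64(0.06), np.float64(0.102)]
red (171.53785705566406, 300.298095703125) 11.657105445861816 [0.442  0.3807]
yellow (207.92857360839844, 228.2857208251953) 12.31505012512207 [0.6222 0.2927]
[ 0.4253 -0.0912  0.215 ] 0.8195559786225027
```

View pics/t4.png

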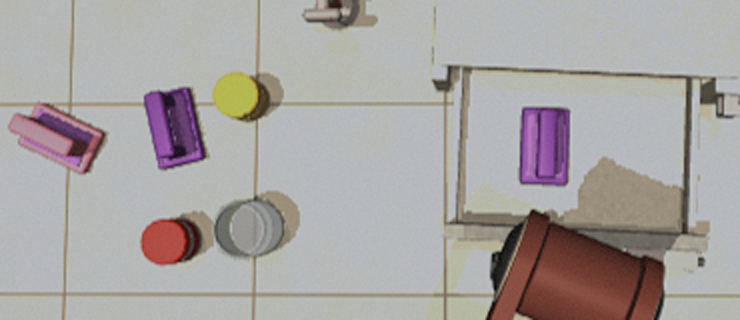

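The yellow tub was knocked to pixel (208,228) and still stands upright, now at (0.622, 0.293). I retry there.

Emit:
apply_moves(rows=[[[0,0,0],[0.0718,-0.157,0],0.65],[[0,0,0],[0.0718,-0.157,0],0.65],[[0,0,0],[0.0718,-0.157,0],0.65],[[0,0,0],[0.0718,-0.157,0],0.65],[[0,0,0],[0.0718,-0.157,0],0.65],[[0,0,0],[0.0718,-0.157,0],0.65],[[0,0,0],[0.0718,-0.157,0],0.65],[[0,0,0],[0.0718,-0.157,0],0.65],[[0,0,0],[0.0718,-0.157,0],0.65],[[0,0,0],[0.0718,-0.157,0],0.65]])

```text
clock: 16.45
eef_pos: [0.6232, 0.2979, 0.2145]
ee_rot: [3.14, -0.068, -0.004]
contact_force: [0.5, -0.8, 0.9]
gripper_width: 0.82
grasp_force: 0.0
```

Emit:
apply_moves(rows=[[[0,0,0],[0,0,0],0.65],[[0,0,0],[0,0,0.1],0.65],[[0,0,0],[0,0,0.16],0.65],[[0,0,0],[0,0,0.18],0.65],[[0,0,0],[0,0,0.15],0.65],[[0,0,0],[0,0,0.1],0.65],[[0,0,0],[0,0,0],0.65],[[0,0,0],[0,0,0],-1],[[0,0,0],[0,0,0],-1],[[0,0,0],[0,0,0],-1]])

```text
clock: 17.45
eef_pos: [0.6249, 0.295, 0.046]
ee_rot: [-3.14, 0.071, -0.005]
contact_force: [0.1, -0.9, -1.2]
gripper_width: 0.667
grasp_force: 45.6
```

Emit:
apply_moves(rows=[[[0,0,0],[0,0,0],-1],[[0,0,0],[0,0,0],-1],[[0,0,0],[0,0,-0.05],-1],[[0,0,0],[0,0,-0.15],-1],[[0,0,0],[0,0,-0.18],-1],[[0,0,0],[0,0,-0.18],-1],[[0,0,0],[0,0,-0.14],-1],[[0,0,0],[0,0,0],-1],[[0,0,0],[0,0,0],-1],[[0,0,0],[0,0,0],-1]])

```text
clock: 18.45
eef_pos: [0.6227, 0.2939, 0.2166]
ee_rot: [3.14, -0.072, -0.005]
contact_force: [-0.7, -0.1, -3.2]
gripper_width: 0.663
grasp_force: 45.8
```

```bash
python3 - <<'E'
from h import *
st=arm.state();print(st["eef_pos"],st["gripper_width"])
p=din(.035,-.105);go((*p,.062),-.045)
E
```

```text
[0.6227 0.2939 0.2166] 0.6632821423416025
head -0.0458 turn z frac -0.005 shift frac [-0.0341  2.1313  0.6185] tilt [-0.0033  0.0013 -1.    ]
```

Emit:
apply_moves(rows=[[[0,0,0],[-0.1,0.15,0],-1],[[0,0,0],[-0.1,0.15,0],-1],[[0,0,0],[0,0.17,0],-1],[[0,0,0],[0,0.17,0],-1],[[0,0,0],[0,0.17,0],-1],[[0,0,0],[0,0.17,0],-1],[[0,0,0],[0,0.17,0],-1],[[0,0,0],[0,0.17,0],-1],[[0,0,0],[0,0.17,0],-1],[[0,0,0],[0,0.17,0],-1]])

```text
clock: 19.45
eef_pos: [0.5532, -0.1192, 0.216]
ee_rot: [-3.139, 0.072, 0.007]
contact_force: [0.6, -0.3, -1.4]
gripper_width: 0.666
grasp_force: 45.9
```

Emit:
apply_moves(rows=[[[0,0,0],[0,0.17,0],-1],[[0,0,0],[0.083,0.15,0],-1],[[0,0,0],[0.083,0.15,0],-1],[[0,0,0],[0,0,0],-1],[[0,0,0],[0,0,0],-1],[[0,0,0],[0,0,0.1],-1],[[0,0,0],[0,0,0.15],-1],[[0,0,0],[0,0,0.15],-1],[[0,0,0],[0,0,0.1],-1],[[0,0,0],[0,0,0],-1]])

```text
clock: 20.45
eef_pos: [0.5867, -0.2335, 0.0873]
ee_rot: [-3.135, 0.069, 0.017]
contact_force: [-0.0, 0.8, -2.2]
gripper_width: 0.664
grasp_force: 45.9
```

```bash
python3 - <<'E'
from h import *
st=arm.state();print(st["eef_pos"],st["gripper_width"],st["contact_force"])
p=din(.035,-.105);go((*p,.066),-.045)
E
```

```text
[ 0.5867 -0.2335  0.0873] 0.6635346453493762 [-0.036   0.7816 -2.2396]
head -0.0442 turn z frac 0.005 shift frac [0.0151 0.0172 0.0853] tilt [-0.0109 -0.0056 -0.9999]
```

Emit:
apply_moves(rows=[[[0,0,0],[0,0,0.05],-1],[[0,0,0],[0,0,0.035],-1],[[0,0,0],[0,0,0],-1],[[0,0,0],[0,0,0],0.65],[[0,0,0],[0,0,0],0.65],[[0,0,0],[0,0,0],0.65],[[0,0,0],[0,0,-0.05],0.65],[[0,0,0],[0,0,-0.15],0.65],[[0,0,0],[0,0,-0.18],0.65],[[0,0,0],[0,0,-0.18],0.65]])

```text
clock: 21.45
eef_pos: [0.5908, -0.2371, 0.2151]
ee_rot: [3.141, -0.072, 0.001]
contact_force: [0.4, -0.7, 0.7]
gripper_width: 0.823
grasp_force: 0.0
```

Emit:
apply_moves(rows=[[[0,0,0],[-0.18,0,0],0.65],[[0,0,0],[-0.18,0,0],0.65],[[0,0,0],[-0.18,-0.05,0],0.65],[[0,0,0],[0,-0.18,0],0.65],[[0,0,0],[0,-0.18,0],0.65],[[0,0,0],[0,-0.18,0],0.65],[[0,0,0],[0,0,0],0.65],[[0,0,0],[0,0,0],0.65],[[0,0,0],[0,0,0],0.65],[[0,0,0],[0,0,0],0.65]])

```text
clock: 22.45
eef_pos: [0.463, -0.0849, 0.2129]
ee_rot: [3.14, -0.075, 0.0]
contact_force: [-0.5, -0.1, 0.4]
gripper_width: 0.822
grasp_force: 0.0
```

```bash
python3 - <<'E'
from h import *
s=snapshot("top");look(s);st=arm.state();print(st["eef_pos"],st["gripper_width"])
im=s["color"][180:340,90:460];cv2.imwrite("pics/t5.png",cv2.convertScaleAbs(cv2.resize(im,None,fx=2,fy=2,interpolation=2),alpha=1.4))
go((.442,.382,.046),-.045)
E
```

```text
scr [ 0.5639 -0.096 ] yaw -0.008256951686139649 [np.float64(0.06), np.float64(0.097)]
scr [0.5896 0.3899] yaw 0.24196510353745604 [np.float64(0.06), np.float64(0.102)]
red (171.60203552246094, 300.6428527832031) 11.515846252441406 [0.4411 0.3806]
yellow (420.229736328125, 239.770263671875) 13.129288673400879 [ 0.592  -0.2386]
[ 0.4629 -0.0848  0.2127] 0.8223947809608431
head -0.0476 turn z frac -0.018 shift frac [-0.1676 -1.8616  0.6669] tilt [-0.      0.0002 -1.    ]
```

View pics/t5.png

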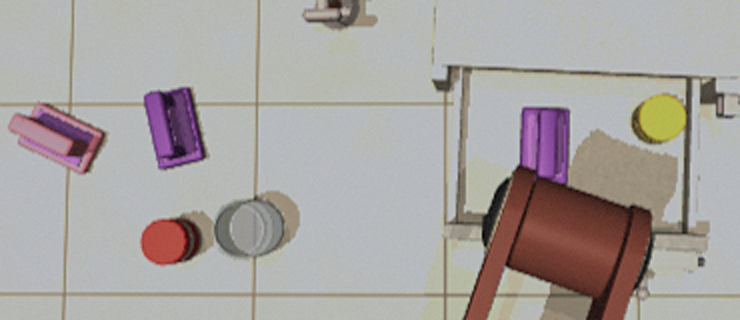

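The yellow tub stands in the drawer near pixel (420,240). Red is next.

Emit:
apply_moves(rows=[[[0,0,0],[-0.0152,-0.169,0],0.65],[[0,0,0],[-0.0152,-0.169,0],0.65],[[0,0,0],[-0.0152,-0.169,0],0.65],[[0,0,0],[-0.0152,-0.169,0],0.65],[[0,0,0],[-0.0152,-0.169,0],0.65],[[0,0,0],[-0.0152,-0.169,0],0.65],[[0,0,0],[-0.0152,-0.169,0],0.65],[[0,0,0],[-0.0152,-0.169,0],0.65],[[0,0,0],[-0.0152,-0.169,0],0.65],[[0,0,0],[-0.0152,-0.169,0],0.65]])

```text
clock: 23.5
eef_pos: [0.4447, 0.3412, 0.2124]
ee_rot: [3.14, -0.074, 0.0]
contact_force: [1.2, -0.3, -0.4]
gripper_width: 0.825
grasp_force: 0.0
```

Emit:
apply_moves(rows=[[[0,0,0],[-0.0152,-0.169,0],0.65],[[0,0,0],[0,0,0],0.65],[[0,0,0],[0,0,0],0.65],[[0,0,0],[0,0,0],0.65],[[0,0,0],[0,0,0],0.65],[[0,0,0],[0,0,0],0.65],[[0,0,0],[0,0,0],0.65],[[0,0,0],[0,0,0],0.65],[[0,0,0],[0,0,0],0.65],[[0,0,0],[0,0,0],0.65]])

```text
clock: 24.5
eef_pos: [0.4423, 0.3824, 0.2126]
ee_rot: [-3.141, 0.072, -0.0]
contact_force: [0.7, -0.4, -0.7]
gripper_width: 0.823
grasp_force: 0.0
```

```bash
python3 - <<'E'
from h import *
st=arm.state();print(st["eef_pos"],st["joint_pos"])
go((.442,.381,.046),-.045);s=snapshot("top");look(s)
E
```

```text
[0.4423 0.3824 0.2126] [ 0.5857 -0.0302  1.7279  0.      1.4439  2.2022]
head -0.0458 turn z frac -0.005 shift frac [-0.0011  0.0058  0.6665] tilt [ 0.0001 -0.0001 -1.    ]
scr [ 0.5639 -0.096 ] yaw -0.008256951686139649 [np.float64(0.06), np.float64(0.097)]
scr [0.5893 0.3898] yaw 0.2385796285447535 [np.float64(0.06), np.float64(0.101)]
red (171.5416717529297, 300.5208435058594) 11.470259666442871 [0.4414 0.3807]
yellow (420.1986389160156, 239.3356170654297) 12.866692543029785 [ 0.5931 -0.2386]
```

Emit:
apply_moves(rows=[[[0,0,0],[0,0.005,0.1],0.65],[[0,0,0],[0,0,0.18],0.65],[[0,0,0],[0,0,0.18],0.65],[[0,0,0],[0,0,0.14],0.65],[[0,0,0],[0,0,0.065],0.65],[[0,0,0],[0,0,0],0.65],[[0,0,0],[0,0,0],-1],[[0,0,0],[0,0,0],-1],[[0,0,0],[0,0,0],-1],[[0,0,0],[0,0,0],-1]])

```text
clock: 25.55
eef_pos: [0.4434, 0.382, 0.0482]
ee_rot: [-3.139, 0.072, -0.004]
contact_force: [1.4, -1.4, 1.4]
gripper_width: 0.663
grasp_force: 43.5
```

Emit:
apply_moves(rows=[[[0,0,0],[0,0,0],-1],[[0,0,0],[0,0,-0.05],-1],[[0,0,0],[0,0,-0.15],-1],[[0,0,0],[0,0,-0.18],-1],[[0,0,0],[0,0,-0.18],-1],[[0,0,0],[0,0,-0.14],-1],[[0,0,0],[0,0,0],-1],[[0,0,0],[0,0,0],-1],[[0,0,0],[0,0,0],-1],[[0,0,0],[0,0,0],-1]])

```text
clock: 26.55
eef_pos: [0.441, 0.3804, 0.2182]
ee_rot: [3.138, -0.072, -0.007]
contact_force: [0.5, 0.3, -2.9]
gripper_width: 0.661
grasp_force: 44.1
```

```bash
python3 - <<'E'
from h import *
st=arm.state();print(st["eef_pos"],st["gripper_width"])
p=din(-.048,-.045);print(p);go((*p,.066),-.045)
E
```

```text
[0.441  0.3804 0.2182] 0.6613157807075779
[ 0.51   -0.1743]
head -0.0457 turn z frac -0.005 shift frac [0.3756 2.204  0.6087] tilt [-0.0042  0.0031 -1.    ]
```

Emit:
apply_moves(rows=[[[0,0,0],[0.029,0.1695,0],-1],[[0,0,0],[0.029,0.1695,0],-1],[[0,0,0],[0.029,0.1695,0],-1],[[0,0,0],[0.029,0.1695,0],-1],[[0,0,0],[0.029,0.1695,0],-1],[[0,0,0],[0.029,0.1695,0],-1],[[0,0,0],[0.029,0.1695,0],-1],[[0,0,0],[0.029,0.1695,0],-1],[[0,0,0],[0.029,0.1695,0],-1],[[0,0,0],[0.029,0.1695,0],-1]])

```text
clock: 27.55
eef_pos: [0.4944, -0.0469, 0.2195]
ee_rot: [-3.14, 0.072, 0.004]
contact_force: [0.7, 0.7, -2.8]
gripper_width: 0.662
grasp_force: 44.3
```

Emit:
apply_moves(rows=[[[0,0,0],[0.029,0.1695,0],-1],[[0,0,0],[0.029,0.1695,0],-1],[[0,0,0],[0.029,0.1695,0],-1],[[0,0,0],[0,0,0],-1],[[0,0,0],[0,0,0],-1],[[0,0,0],[0,0,0.1],-1],[[0,0,0],[0,0,0.15],-1],[[0,0,0],[0,0,0.15],-1],[[0,0,0],[0,0,0.1],-1],[[0,0,0],[0,0,0],-1]])

```text
clock: 28.55
eef_pos: [0.5074, -0.1699, 0.0906]
ee_rot: [-3.136, 0.069, 0.016]
contact_force: [-0.8, 0.3, -3.6]
gripper_width: 0.663
grasp_force: 44.6
```

```bash
python3 - <<'E'
from h import *
st=arm.state();print(st["eef_pos"],st["gripper_width"],st["contact_force"])
p=din(-.048,-.045);go((*p,.068),-.045)
E
```

```text
[ 0.5074 -0.1699  0.0906] 0.6634622506563381 [-0.7769  0.3376 -3.5979]
head -0.0438 turn z frac 0.008 shift frac [0.0115 0.017  0.0903] tilt [-0.0103 -0.0049 -0.9999]
```

Emit:
apply_moves(rows=[[[0,0,0],[0,0,0.05],-1],[[0,0,0],[0,0,0.038],-1],[[0,0,0],[0,0,0],-1],[[0,0,0],[0,0,0],0.6],[[0,0,0],[0,0,0],0.6],[[0,0,0],[0,0,0],0.6],[[0,0,0],[0,0,-0.05],0.6],[[0,0,0],[0,0,-0.15],0.6],[[0,0,0],[0,0,-0.18],0.6],[[0,0,0],[0,0,-0.18],0.6]])

```text
clock: 29.55
eef_pos: [0.511, -0.1733, 0.2169]
ee_rot: [3.141, -0.072, 0.001]
contact_force: [1.5, -0.7, 0.4]
gripper_width: 0.804
grasp_force: 0.0
```

Emit:
apply_moves(rows=[[[0,0,-0.95],[0,0,0],0],[[0,0,-0.95],[0,0,0],0],[[0,0,0],[0,-0.15,0],0],[[0,0,0],[0,-0.18,0],0],[[0,0,0],[0,-0.18,0],0],[[0,0,0],[0,-0.18,0],0],[[0,0,0],[0,-0.18,0],0],[[0,0,0],[0,0,0],0],[[0,0,0],[0,0,0],0],[[0,0,0],[0,0,0],0]])

```text
clock: 30.55
eef_pos: [0.4602, 0.0371, 0.2151]
ee_rot: [3.119, 0.374, 0.002]
contact_force: [0.4, -0.1, 0.2]
gripper_width: 0.502
grasp_force: 0.0
```

```bash
python3 - <<'E'
from h import *
s=snapshot("top");look(s);st=arm.state();print(st["eef_pos"],st["gripper_width"])
im=s["color"][180:340,90:460];cv2.imwrite("pics/t6.png",cv2.convertScaleAbs(cv2.resize(im,None,fx=2,fy=2,interpolation=2),alpha=1.4))
go((.5895,.3898,.044),.24)
E
```

```text
scr [ 0.5639 -0.096 ] yaw -0.008256951686139649 [np.float64(0.06), np.float64(0.097)]
scr [0.5893 0.3898] yaw 0.24196490824967234 [np.float64(0.06), np.float64(0.101)]
red (394.25860595703125, 273.9942626953125) 12.896618843078613 [ 0.5071 -0.1732]
yellow (419.20269775390625, 238.55404663085938) 13.28174877166748 [ 0.595  -0.2361]
[0.4602 0.0368 0.2148] 0.5053164914389011
head 0.2376 turn z frac -0.016 shift frac [ 0.8381 -1.2484  0.6834] tilt [ 0.0006  0.0006 -1.    ]
```

View pics/t6.png

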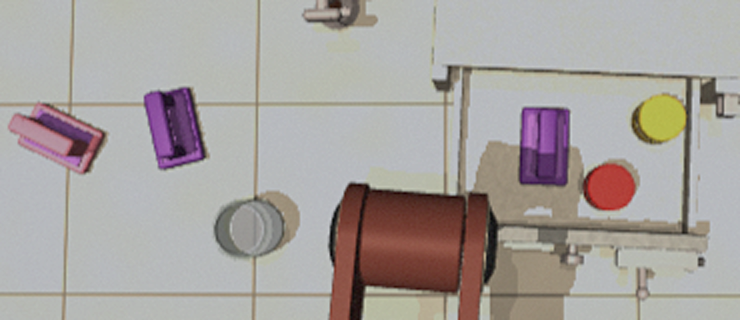

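Both tubs stand in the drawer (red 394,274; yellow 419,239). The last item is the holder at (176,243).

Emit:
apply_moves(rows=[[[0,0,0],[0.0931,-0.1387,0],0],[[0,0,0],[0.0931,-0.1387,0],0],[[0,0,0],[0.0931,-0.1387,0],0],[[0,0,0],[0.0931,-0.1387,0],0],[[0,0,0],[0.0931,-0.1387,0],0],[[0,0,0],[0.0931,-0.1387,0],0],[[0,0,0],[0.0931,-0.1387,0],0],[[0,0,0],[0.0931,-0.1387,0],0],[[0,0,0],[0.0931,-0.1387,0],0],[[0,0,0],[0,0,0],0]])

```text
clock: 31.6
eef_pos: [0.5909, 0.393, 0.2124]
ee_rot: [-3.118, -0.376, 0.002]
contact_force: [0.2, -0.0, -0.5]
gripper_width: 0.503
grasp_force: 0.0
```

Emit:
apply_moves(rows=[[[0,0,0],[0,0,0],0],[[0,0,0],[0,0,0.1],0],[[0,0,0],[0,0,0.16],0],[[0,0,0],[0,0,0.18],0],[[0,0,0],[0,0,0.15],0],[[0,0,0],[0,0,0.09],0],[[0,0,0],[0,0,0],0],[[0,0,0],[0,0,0],-1],[[0,0,0],[0,0,0],-1],[[0,0,0],[0,0,0],-1]])

```text
clock: 32.6
eef_pos: [0.5907, 0.3911, 0.0469]
ee_rot: [-3.118, -0.374, -0.006]
contact_force: [0.5, -0.8, -1.9]
gripper_width: 0.277
grasp_force: 41.7
```

Emit:
apply_moves(rows=[[[0,0,0],[0,0,0],-1],[[0,0,0],[0,0,0],-1],[[0,0,0],[0,0,-0.05],-1],[[0,0,0],[0,0,-0.15],-1],[[0,0,0],[0,0,-0.18],-1],[[0,0,0],[0,0,-0.18],-1],[[0,0,0],[0,0,-0.14],-1],[[0,0,0.95],[0,0,0],-1],[[0,0,0.95],[0,0,0],-1],[[0,0,0],[0,0,0],-1]])

```text
clock: 33.6
eef_pos: [0.5891, 0.3909, 0.2202]
ee_rot: [-3.14, 0.071, -0.001]
contact_force: [0.5, 0.5, -1.4]
gripper_width: 0.277
grasp_force: 41.8
```

```bash
python3 - <<'E'
from h import *
st=arm.state();print(st["eef_pos"],st["gripper_width"])
p=din(0.0,.106);print(p);go((*p,.066),-.045)
E
```

```text
[0.5891 0.3909 0.2202] 0.27660311882399
[ 0.5648 -0.0256]
head -0.0452 turn z frac -0.002 shift frac [-0.0223  1.6685  0.6168] tilt [ 0.0005 -0.0004 -1.    ]
```

Emit:
apply_moves(rows=[[[0,0,0],[-0.0022,0.1665,0],-1],[[0,0,0],[-0.0022,0.1665,0],-1],[[0,0,0],[-0.0022,0.1665,0],-1],[[0,0,0],[-0.0022,0.1665,0],-1],[[0,0,0],[-0.0022,0.1665,0],-1],[[0,0,0],[-0.0022,0.1665,0],-1],[[0,0,0],[-0.0022,0.1665,0],-1],[[0,0,0],[-0.0022,0.1665,0],-1],[[0,0,0],[-0.0022,0.1665,0],-1],[[0,0,0],[-0.0022,0.1665,0],-1]])

```text
clock: 34.6
eef_pos: [0.5641, -0.0263, 0.2192]
ee_rot: [-3.141, 0.066, 0.001]
contact_force: [0.5, 0.2, -1.8]
gripper_width: 0.27
grasp_force: 41.8
```

Emit:
apply_moves(rows=[[[0,0,0],[0,0,0],-1],[[0,0,0],[0,0,0],-1],[[0,0,0],[0,0,0],-1],[[0,0,0],[0,0,0.1],-1],[[0,0,0],[0,0,0.15],-1],[[0,0,0],[0,0,0.15],-1],[[0,0,0],[0,0,0.05],-1],[[0,0,0],[0,0,0],-1],[[0,0,0],[0,0,0],-1],[[0,0,0],[0,0,0],-1]])

```text
clock: 35.6
eef_pos: [0.5667, -0.0248, 0.1097]
ee_rot: [3.14, -0.071, 0.007]
contact_force: [-0.1, -0.5, -1.1]
gripper_width: 0.273
grasp_force: 41.7
```

```bash
python3 - <<'E'
from h import *
st=arm.state();print(st["eef_pos"],st["gripper_width"],st["contact_force"])
p=din(0.0,.107);go((*p,.067),-.045)
E
```

```text
[ 0.5667 -0.0248  0.1097] 0.27325918656290615 [-0.0595 -0.4514 -1.0766]
head -0.045 turn z frac -0.0 shift frac [-0.0075 -0.0004  0.1707] tilt [ 0.0046  0.0006 -1.    ]
```

Emit:
apply_moves(rows=[[[0,0,0],[-0.005,0,0.08],-1],[[0,0,0],[0,0,0.06],-1],[[0,0,0],[0,0,0.025],-1],[[0,0,0],[0,0,0],-1],[[0,0,0],[0,0,0],-0.1],[[0,0,0],[0,0,0],-0.1],[[0,0,0],[0,0,0],-0.1],[[0,0,0],[0,0,-0.05],-0.1],[[0,0,0],[0,0,-0.15],-0.1],[[0,0,0],[0,0,-0.18],-0.1]])

```text
clock: 36.6
eef_pos: [0.562, -0.0245, 0.1603]
ee_rot: [-3.14, 0.072, 0.007]
contact_force: [0.2, 0.1, -0.3]
gripper_width: 0.45
grasp_force: 0.0
```

Emit:
apply_moves(rows=[[[0,0,0],[0,0,-0.18],-0.1],[[0,0,0],[-0.17,0.03,0],-1],[[0,0,0],[-0.17,0.03,0],-1],[[0,0,0],[-0.17,0.03,0],-1],[[0,0,0],[-0.17,0.03,0],-1],[[0,0,0],[0,0,0],-1],[[0,0,0],[0,0,0],-1],[[0,0,0],[0,0,0],-1],[[0,0,0],[0,0,0],-1],[[0,0,0],[0,0,0],-1]])

```text
clock: 37.6
eef_pos: [0.393, -0.0469, 0.2056]
ee_rot: [-3.14, 0.071, 0.001]
contact_force: [-0.6, -0.4, 0.2]
gripper_width: 0.003
grasp_force: 0.0
```

```bash
python3 - <<'E'
from h import *
s=snapshot("top");look(s);st=arm.state();print(st["eef_pos"],st["gripper_width"])
O=np.array([.6285,-.1345]);d=st["eef_pos"][:2]-O;print("cab",np.cos(YAW)*d[0]+np.sin(YAW)*d[1],-np.sin(YAW)*d[0]+np.cos(YAW)*d[1])
im=s["color"][180:340,290:490];cv2.imwrite("pics/t7.png",cv2.convertScaleAbs(cv2.resize(im,None,fx=3,fy=3,interpolation=2),alpha=1.4))
E
```

```text
scr [ 0.5639 -0.096 ] yaw -0.008256951686139649 [np.float64(0.06), np.float64(0.097)]
scr [ 0.5635 -0.0237] yaw -0.04198511845764769 [np.float64(0.061), np.float64(0.098)]
red (394.5, 273.5) 12.747649192810059 [ 0.5083 -0.1739]
yellow (420.17742919921875, 238.33871459960938) 12.387048721313477 [ 0.5956 -0.2385]
[ 0.3929 -0.0469  0.2055] 0.003834957604855906
cab -0.23932475523793123 0.07695676440580167
```

View pics/t7.png

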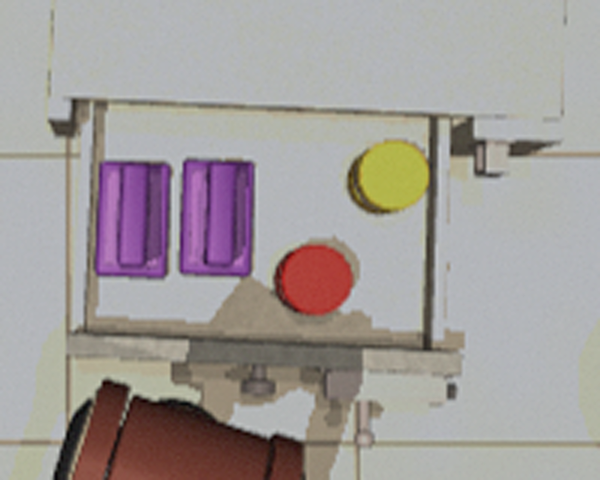

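All four items stand in the drawer: the holders at crop (133,218) and (217,218), red at (315,280), yellow at (390,177). Now I push it shut gently.

Emit:
apply_moves(rows=[[[0,0,0],[0,0,0.13],-1],[[0,0,0],[0,0,0.15],-1],[[0,0,0],[0,0,0.15],-1],[[0,0,0],[0,0,0.11],-1],[[0,0,0],[0,0,0],-1],[[0,0,0],[0.04,0,0],-1],[[0,0,0],[0.04,0,0],-1],[[0,0,0],[0.04,0,0],-1],[[0,0,0],[0.03,0,0],-1],[[0,0,0],[0.03,0,0],-1]])

```text
clock: 38.65
eef_pos: [0.4379, -0.0491, 0.0716]
ee_rot: [3.141, -0.071, -0.001]
contact_force: [-2.7, 0.2, 1.1]
gripper_width: 0.001
grasp_force: 0.0
```

Emit:
apply_moves(rows=[[[0,0,0],[0.04,0,0],-1],[[0,0,0],[0.05,0,0],-1],[[0,0,0],[0.05,0,0],-1],[[0,0,0],[0.05,0,0],-1],[[0,0,0],[0.05,0,0],-1],[[0,0,0],[0.05,0,0],-1],[[0,0,0],[0.05,0,0],-1],[[0,0,0],[0.05,0,0],-1],[[0,0,0],[0.05,0,0],-1],[[0,0,0],[0.05,0,0],-1]])

```text
clock: 39.65
eef_pos: [0.5605, -0.0546, 0.0705]
ee_rot: [3.141, -0.072, -0.001]
contact_force: [-3.1, 0.2, 1.8]
gripper_width: 0.002
grasp_force: 0.0
```

```bash
cat >> h.py <<'E'
O=np.array([.6285,-.1345])
def cab(p):
    d=np.array(p)[:2]-O;return np.array([np.cos(YAW)*d[0]+np.sin(YAW)*d[1],-np.sin(YAW)*d[0]+np.cos(YAW)*d[1]])
E
python3 - <<'E'
from h import *
st=arm.state();print(st["eef_pos"],cab(st["eef_pos"]),st["contact_force"],R.from_rotvec(st["ee_rot"]).as_matrix()[2])
E
```

```text
[ 0.5605 -0.0546  0.0705] [-0.0715  0.0767] [-3.0856  0.1597  1.8247] [-0.0004  0.     -1.    ]
```

Emit:
apply_moves(rows=[[[0,0,0],[0.04,0,0],-1],[[0,0,0],[0.04,0,0],-1],[[0,0,0],[0.04,0,0],-1],[[0,0,0],[0.03,0,0],-1],[[0,0,0],[0.03,0,0],-1],[[0,0,0],[0.02,0,0],-1],[[0,0,0],[0.02,0,0],-1],[[0,0,0],[0.01,0,0],-1],[[0,0,0],[0.01,0,0],-1],[[0,0,0],[0,0,0],-1]])

```text
clock: 40.65
eef_pos: [0.6201, -0.0574, 0.0707]
ee_rot: [3.141, -0.072, 0.002]
contact_force: [0.6, 0.2, -0.7]
gripper_width: 0.001
grasp_force: 0.0
```

```bash
python3 - <<'E'
from h import *
st=arm.state();print(st["eef_pos"],cab(st["eef_pos"]),st["contact_force"])
E
```

```text
[ 0.6201 -0.0574  0.0707] [-0.0118  0.0767] [ 0.6426  0.1533 -0.654 ]
```

Emit:
apply_moves(rows=[[[0,0,0],[0.008,0,0],-1],[[0,0,0],[0.008,0,0],-1],[[0,0,0],[0.008,0,0],-1],[[0,0,0],[0.004,0,0],-1],[[0,0,0],[0,0,0],-1],[[0,0,0],[0,0,0],-1],[[0,0,0],[0,0,0],-1],[[0,0,0],[0,0,0],-1],[[0,0,0],[0,0,0],-1],[[0,0,0],[0,0,0],-1]])

```text
clock: 41.65
eef_pos: [0.6203, -0.0571, 0.0682]
ee_rot: [-3.14, 0.071, 0.025]
contact_force: [-21.0, 0.3, 7.9]
gripper_width: 0.002
grasp_force: 0.0
```

Emit:
apply_moves(rows=[[[0,0,0],[-0.03,0,0],-1],[[0,0,0],[-0.1,0,0],-1],[[0,0,0],[-0.12,0,0],-1],[[0,0,0],[0,0,-0.15],-1],[[0,0,0],[0,0,-0.18],-1],[[0,0,0],[0,0,-0.18],-1],[[0,0,0],[0,-0.15,0],-1],[[0,0,0],[0,-0.15,0],-1],[[0,0,0],[0,0,0],-1],[[0,0,0],[0,0,0],-1]])

```text
clock: 42.65
eef_pos: [0.5677, 0.0207, 0.1983]
ee_rot: [3.14, -0.069, 0.002]
contact_force: [0.2, -0.1, 0.1]
gripper_width: -0.0
grasp_force: 0.0
```

```bash
python3 - <<'E'
from h import *
s=snapshot("top");st=arm.state();print(st["eef_pos"],cab(st["eef_pos"]))
im=s["color"][205:265,350:470];cv2.imwrite("pics/t8.png",cv2.convertScaleAbs(cv2.resize(im,None,fx=6,fy=6,interpolation=2),alpha=1.4))
E
```

```text
[0.5677 0.02   0.1981] [-0.0677  0.1516]
```

View pics/t8.png

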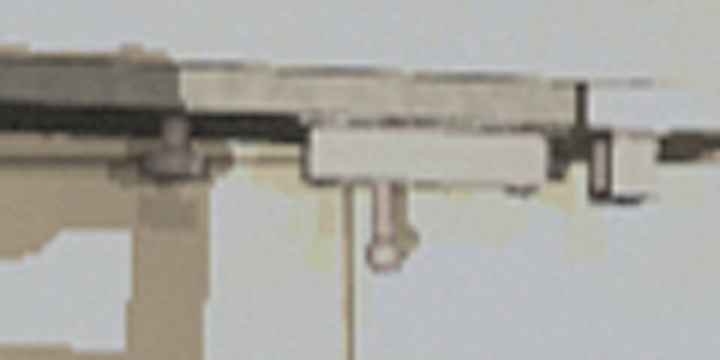

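```bash
python3 - <<'E'
from h import *
s=snapshot("top")
for n,u,v,z in(("ball",414.2,247.5,.094),("root/shell edge",414.3,235.3,.1),("knob",378.3,231.7,.082),("keeper",455.3,232.5,.112)): print(n,pt(s,u,v,z),cab(pt(s,u,v,z)))
for c in((-.042,-.045),(-.042,-.04)):
    p=O+np.array([np.cos(YAW)*c[0]-np.sin(YAW)*c[1],np.sin(YAW)*c[0]+np.cos(YAW)*c[1]]);print(p);go((*p,.075),YAW)
E
```

```text
ball [ 0.5712 -0.2196  0.094 ] [-0.0534 -0.0876]
root/shell edge [ 0.6005 -0.2193  0.1   ] [-0.0242 -0.086 ]
knob [ 0.6114 -0.1338  0.082 ] [-0.0171 -0.0001]
keeper [ 0.6058 -0.3154  0.112 ] [-0.0145 -0.1818]
[ 0.5845 -0.1776]
head -0.0461 turn z frac -0.007 shift frac [0.1031 0.7847 0.4917] tilt [ 0.0003  0.0003 -1.    ]
[ 0.5847 -0.1726]
head -0.0461 turn z frac -0.007 shift frac [0.1031 0.7647 0.4917] tilt [ 0.0003  0.0003 -1.    ]
```

Emit:
apply_moves(rows=[[[0,0,0],[0.025,0.157,0],-1],[[0,0,0],[0.025,0.157,0],-1],[[0,0,0],[0.025,0.157,0],-1],[[0,0,0],[0.024,0.157,0],-1],[[0,0,0],[0,0.157,0],-1],[[0,0,0],[0,0,0.1],-1],[[0,0,0],[0,0,0.15],-1],[[0,0,0],[0,0,0.15],-1],[[0,0,0],[0,0,0.09],-1],[[0,0,0],[0,0,0],-1]])

```text
clock: 43.75
eef_pos: [0.5797, -0.1769, 0.0705]
ee_rot: [-3.137, 0.075, 0.013]
contact_force: [-0.9, -0.3, -0.1]
gripper_width: 0.004
grasp_force: 0.0
```

Emit:
apply_moves(rows=[[[0,0,0],[0,0.03,0],-1],[[0,0,0],[0,0.03,0],-1],[[0,0,0],[0,0.03,0],-1],[[0,0,0],[0,0.03,0],-1],[[0,0,0],[0,0.03,0],-1],[[0,0,0],[0,0.03,0],-1],[[0,0,0],[0,0.02,0],-1],[[0,0,0],[0,0.02,0],-1],[[0,0,0],[0,0,0],-1],[[0,0,0],[0,0,0],-1]])

```text
clock: 44.75
eef_pos: [0.5805, -0.2323, 0.0755]
ee_rot: [3.14, -0.072, -0.001]
contact_force: [1.2, -0.1, 0.9]
gripper_width: -0.003
grasp_force: 0.0
```

```bash
python3 - <<'E'
from h import *
st=arm.state();print(st["eef_pos"],cab(st["eef_pos"]),st["contact_force"])
E
```

```text
[ 0.5805 -0.2323  0.0755] [-0.0436 -0.0999] [ 1.1929 -0.1039  0.8542]
```

Emit:
apply_moves(rows=[[[0,0,0],[0,0.008,0],-1],[[0,0,0],[0,0.008,0],-1],[[0,0,0],[0,0.008,0],-1],[[0,0,0],[0,0.008,0],-1],[[0,0,0],[0,0,0],-1],[[0,0,0],[0,0,0],-1],[[0,0,0],[0,0,0],-1],[[0,0,0],[0,0,0],-1],[[0,0,0],[0,0,0],-1],[[0,0,0],[0,0,0],-1]])

```text
clock: 45.75
eef_pos: [0.5798, -0.2364, 0.0742]
ee_rot: [-3.134, 0.071, 0.004]
contact_force: [0.6, 11.0, 0.4]
gripper_width: -0.006
grasp_force: 5.2
```

```bash
python3 - <<'E'
from h import *
st=arm.state();print(st["eef_pos"],cab(st["eef_pos"]),st["contact_force"])
s=snapshot("top");im=s["color"][205:265,350:470];cv2.imwrite("pics/t9.png",cv2.convertScaleAbs(cv2.resize(im,None,fx=6,fy=6,interpolation=2),alpha=1.4))
E
```

```text
[ 0.5798 -0.2364  0.0742] [-0.0441 -0.1039] [ 0.6106 11.0229  0.4081]
```

View pics/t9.png

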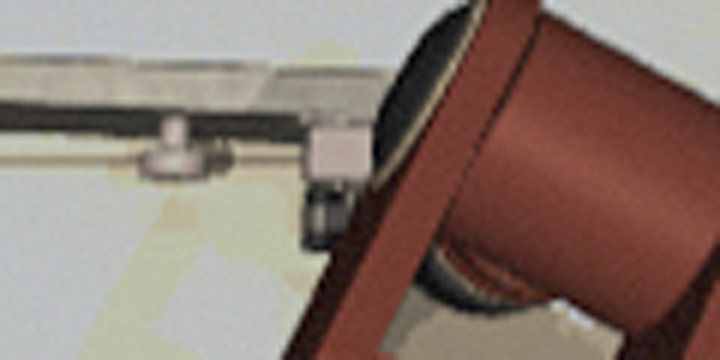

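Emit:
apply_moves(rows=[[[0,0,0],[0,-0.04,0],-1],[[0,0,0],[0,0,-0.1],-1],[[0,0,0],[0,0,-0.1],-1],[[0,0,0],[-0.036,0.05,0],-1],[[0,0,0],[0,0.05,0],-1],[[0,0,0],[0,0,0],-1],[[0,0,0],[0,0,0],-1],[[0,0,0],[0,0,0],-1],[[0,0,0],[0,0,0],-1],[[0,0,0],[0,0,0],-1]])

```text
clock: 46.8
eef_pos: [0.5707, -0.2542, 0.1251]
ee_rot: [-3.14, 0.071, 0.001]
contact_force: [-0.7, 0.3, -0.3]
gripper_width: 0.002
grasp_force: 0.0
```

```bash
python3 - <<'E'
from h import *
st=arm.state();print(st["eef_pos"],cab(st["eef_pos"]),st["contact_force"])
E
```

```text
[ 0.5707 -0.2542  0.1251] [-0.0524 -0.1222] [-0.709   0.3465 -0.3351]
```

Emit:
apply_moves(rows=[[[0,0,0],[0,0,0.04],-1],[[0,0,0],[0,0,0.04],-1],[[0,0,0],[0,0,0.03],-1],[[0,0,0],[0,0,0.03],-1],[[0,0,0],[0,0,0.03],-1],[[0,0,0],[0,0,0.03],-1],[[0,0,0],[0,0,0.03],-1],[[0,0,0],[0,0,0.03],-1],[[0,0,0],[0,0,0.03],-1],[[0,0,0],[0,0,0],-1]])

```text
clock: 47.8
eef_pos: [0.5697, -0.254, 0.0513]
ee_rot: [-3.139, 0.072, 0.004]
contact_force: [-0.4, 0.6, -0.7]
gripper_width: 0.003
grasp_force: 0.0
```

Now press toward the face to seat it.

Emit:
apply_moves(rows=[[[0,0,0],[0.01,0,0],-1],[[0,0,0],[0.01,0,0],-1],[[0,0,0],[0.01,0,0],-1],[[0,0,0],[0.005,0,0],-1],[[0,0,0],[0.005,0,0],-1],[[0,0,0],[0,0,0],-1],[[0,0,0],[0,0,0],-1],[[0,0,0],[0,0,0],-1],[[0,0,0],[0,0,0],-1],[[0,0,0],[0,0,0],-1]])

```text
clock: 48.8
eef_pos: [0.5807, -0.255, 0.0531]
ee_rot: [3.141, -0.072, 0.0]
contact_force: [0.1, -0.0, 0.4]
gripper_width: -0.002
grasp_force: 0.0
```

```bash
python3 - <<'E'
from h import *
st=arm.state();print(st["eef_pos"],cab(st["eef_pos"]),st["contact_force"])
E
```

```text
[ 0.5807 -0.255   0.0531] [-0.0423 -0.1226] [ 0.0513 -0.0428  0.4105]
```

Emit:
apply_moves(rows=[[[0,0,0],[0.005,0,0],-1],[[0,0,0],[0.005,0,0],-1],[[0,0,0],[0.004,0,0],-1],[[0,0,0],[0,0,0],-1],[[0,0,0],[0,0,0],-1],[[0,0,0],[0,0,0],-1],[[0,0,0],[0,0,0],-1],[[0,0,0],[0,0,0],-1],[[0,0,0],[0,0,0],-1],[[0,0,0],[0,0,0],-1]])

```text
clock: 49.8
eef_pos: [0.5828, -0.2551, 0.0526]
ee_rot: [-3.14, 0.072, 0.006]
contact_force: [-6.2, 1.1, 2.7]
gripper_width: 0.001
grasp_force: 3.0
```

Emit:
apply_moves(rows=[[[0,0,0],[-0.05,0,0],-1],[[0,0,0],[-0.15,0,0],-1],[[0,0,0],[-0.15,0,0],-1],[[0,0,0],[0,-0.1,-0.15],-1],[[0,0,0],[0,-0.1,-0.15],-1],[[0,0,0],[0,-0.1,-0.15],-1],[[0,0,0],[0,-0.15,-0.1],-1],[[0,0,0],[0,-0.18,0],-1],[[0,0,0],[0,-0.18,0],-1],[[0,0,0],[0,-0.18,0],-1]])

```text
clock: 50.8
eef_pos: [0.5081, -0.0023, 0.1912]
ee_rot: [-3.141, 0.073, -0.005]
contact_force: [0.5, -0.6, -0.3]
gripper_width: 0.002
grasp_force: 0.0
```

```bash
python3 - <<'E'
from h import *
s=snapshot("top");im=s["color"][205:265,350:470];a=cv2.resize(im,None,fx=6,fy=6,interpolation=2)[:300]
c=snapshot("scene");b=cv2.resize(c["color"][230:330,300:480],None,fx=4,fy=3,interpolation=2)[:300]
cv2.imwrite("pics/e.png",cv2.convertScaleAbs(np.vstack([a,b]),alpha=1.4))
st=arm.state();print(st["eef_pos"],st["contact_force"])
E
```

```text
[0.5078 0.0003 0.1907] [ 0.9622 -0.7224  0.064 ]
```

View pics/e.png

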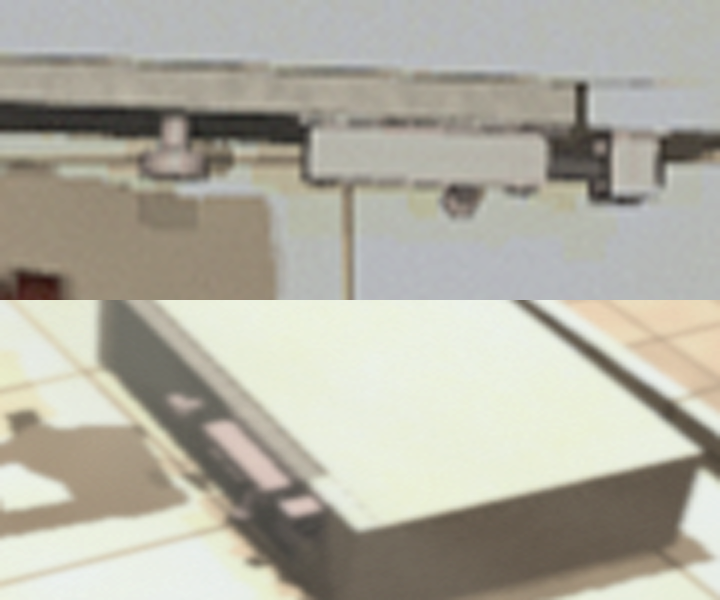

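The ball now hangs at pixel (427,238), and the rod bridges from the barrel into the keeper. I'll check the handle angle by casting the ray.

```bash
python3 - <<'E'
from h import *
s=snapshot("top")
for t in(.8,1,1.1,1.2,1.3):
    z=.094-.042*np.sin(t);print(t,"pred x",-.014-.042*np.cos(t),"meas",cab(pt(s,426.7,238.5,z)))
E
```

```text
0.8 pred x -0.04326168179258095 meas [-0.0271 -0.1231]
1 pred x -0.03669269684646187 meas [-0.0266 -0.1241]
1.1 pred x -0.033051037099874246 meas [-0.0264 -0.1245]
1.2 pred x -0.029219025688020293 meas [-0.0263 -0.1249]
1.3 pred x -0.025234950802232668 meas [-0.0261 -0.1251]
```

```bash
python3 -c "
from station import arm
print(arm.hand_in())"
```

```text
the job is handed in; nothing more can be done
None
```

The job is handed in with no verdict returned: both tubs (red and yellow) and both purple holders were upright in the drawer at my last look before shutting it. It is shut, with the bolt fully shot and its handle measured at about 1.2–1.3 rad down in the notch.

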